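# Hang the dice pail on its twin-hook hanger

### The arm

A 6-joint arm with a two-finger parallel gripper is mounted at the origin on the work surface. World frame = base frame: x ahead of the robot, y to its left, z up, the work surface at z = 0. Lengths are in m, angles in rad, forces in N, time in s.
With the tool pointing down it reaches from about 0.35 to 0.975 m from the base axis. Payload 4.9 kg.
Tool frame: the origin (TCP) lies at the very end of the fingers, on their centre line; the grasp point (between the pads) lies 19 mm behind it; x points along the fingers, z is the direction in which the jaws open and shut, and the axes are right-handed (so a half turn about x gives the same grasp; the last joint's range is limited). The gripper opens to 85 mm and grips with 20 to 120 N. Pads are 22 mm wide; open, the fingers measure 114 mm over their backs; the gripper's body (76 mm by 85 mm) begins 54 mm behind the grasp point. The pads swing forward as they close: fully open they stand 13 mm farther back than shut.
Start: joints at [1.141, 0.053, 1.613, -0, 1.476, -0.119], TCP at [0.191, 0.595, 0.231] pointing down, gripper open.
Joint ranges: [-3.01, 3.01], [-1.01, 2.22], [0.06, 2.58], [-1.02, 4.17], [0.09, 2.62], [-3.14, 3.14]. Speed limits (rad/s): [2.57, 2.57, 3.14, 3.14, 3.14, 3.14].

### API

Orientations are given as a unit quaternion [w, x, y, z].
In Python, from plant import manip, vision, job gives the robot as it stands.
- The arm moves only by the tool servo_tool, never from a script. Its arguments are lists of equal length, an entry for each row: "twist": the turn, a rotation vector about the world's x, y, z in rad, a list of three; "xyz": the shift along the world's x, y, z in cm, a list of three; "fingers": the opening, from 0 (shut) to 1 (fully open). In form: {"twist": [[wx, wy, wz], ...], "xyz": [[x, y, z], ...], "fingers": [fingers, ...]}. A call has 1 to 8 rows; each row shifts and turns the commanded pose from where the row before left it; what a row does not reach is not made up. A row lasts 1/8 s, in which the tool goes at most 62.5 mm and 10.7 degrees, less where a joint would pass 70% of its speed; a pose out of reach is approached as far as the arm can. A call with a gripper value outside its range is refused whole. The fingers move at their own pace and stop on an object; the grip force is fixed at half the most. Time passes only in rows, so rows that do not move let the fingers close. It gives the time, the measured TCP pose, the force and the opening at its end, in the units of the state.
- manip.state(): the state, without advancing time (a new reading comes with each control period).
- vision.grab_frame(name): name is "side" or "top" or "wrist"; returns the picture (384x512x3 uint8, red, green, blue); there is no depth.
- vision.get_calibration(name): a dict with "camera_matrix" (3x3 intrinsics, pixels), "origin" and "orientation" of the camera in the world; the wrist camera has in their place "mount" (4x4, takes a point from camera to tool coordinates, whose origin is the TCP and whose axes are the tool frame's). Camera axes: x right, y up, looking along -z (the intrinsics and any distortion apply to the point x, -y, -z); pixel columns grow to the right and rows downward; lengths in m; the calibration is good to about 2 mm. The wrist camera is an equidistant fisheye: a pixel r from the principal point sees the ray r / f radians off the axis. A picture is of the moment at which its call begins: read the wrist's pose just before it. get_calibration takes no time and is no camera call.
- job.job_done(): hands the job in, once; it reports no verdict.
Trained networks look in the newest picture that a camera, given by its name, has taken for a name from the list of things; names that differ only in an ending like _2 or _b are one class to them, and where a whole thing is asked for, a point or a joint stands for the part that bears it (a point fixed in the world has none). Each returns a list of dicts, best first, with "score" (0 to 1); they miss things now and then, are a little off and sometimes report something else, mostly with a low value. They report only what shows in the picture. A call takes as long as a camera call.
- vision.spot_in(camera, label): "extent" ([centre column, centre row, width, height] in pixels, round what is visible of it).
The state is a dict: "time": time; "joint_pos": joint angles; "joint_vel": joint speeds; "joint_efforts": joint torques, N m; "tool_pos": TCP position; "tool_rot": TCP orientation; "contact_force": force on the tool from outside, world axes, zero at the start; "ft_torque": the same for the moment, N m; "gripper_width": opening from 0.0 (shut) to 1.0 (fully open).
Only numpy, scipy, OpenCV 4.12 (cv2) and the standard library are available. Lean on these libraries where they do the work, as an engineer would, in place of code of your own. Each camera call takes 0.05 s, during which the arm holds its last target.

### The job

Raise the folded-down wire bail of the dice pail upright while the pail still stands on the shelf, then hang the pail by that bail on the twin-hook hanger, the bar of the bail lying in the seats of both hooks, and let go so that the pail hangs upright and still. Keep the pail from tipping, keep the die in it, and leave the other things on the shelf where they are.

Things in the scene. Friction and masses are not known exactly. Their poses are not given: they have to be found in the camera images.
- pail: Open round dark metal pail, loose, about 0.7 kg, 100 mm across at the rim, 86 at the foot, 70 mm tall. Origin: centre of its underside, z up. Lugs at own y = +-51.5 mm (20 mm wide, 4 thick) rise to 100 mm and carry the bail pivots, 90 mm above the underside. The bail is folded towards its own +x.
- bail_mid (a point): Middle of the straight bar (96 mm long, along the pail's own y) of the wire bail, a steel U 8 mm thick; the bar is 90 mm from the pivot axis. Folded, it lies level 90 mm above the pail's underside, 90 mm from the pail's axis to its +x, 36 mm clear of the rim, free below. Upright, it is over the pail's axis, 180 mm above the underside.
- bail (a joint): Angle of the bail on the pail, rad: 0 = folded down (level, on its stop), 1.571 = upright, stop at 1.75. Its pivots (axis along the pail's own y, 90 mm above the underside) turn freely; let go before upright, it falls back to 0. A firm pinch while it turns drags the pail into tipping: pinch lightly, or push it up loosely.
- hanger: Fixed stand: wooden base 120 mm wide, 12 thick, own x -60 to +110 mm; two 8 mm steel rods at own y = +-33 mm rise at x = +90 to z = 240 mm, run level to x = +22, dip to the hook seat at x = 0 (z 225), turn up to the tip at x = -26 (z 252; centre lines). Nothing between the rods above 70 mm. Open side: own -x, roughly to the robot. Origin: on the shelf below the seats, z up.
- hook_seat (a point): Middle between the two hook seats, on the rods' centre lines at the bottom of the dips, 225 mm above the shelf. The bail's bar, lying in both dips, has its centre line about 10 mm above this point, in line with the hanger's own y, and the pail's underside then hangs about 55 mm above the shelf.
- die_center (a point): Centre of a bone-white resin die, 30 mm cube, 40 g, lying loose in the pail.
- case: Bystander: closed gunmetal dice case with cam latch, 100 x 160 x 46 mm, origin at the centre of its underside.
- meeple: Bystander: carved maple meeple standing upright, 72 mm wide along its own y, 80 mm tall, 22 mm thick; origin at the centre of its underside.
- ring_token: Bystander: tarnished silver ring lying flat, 68 mm across, 10 mm high; origin at the centre of its underside.
- stopper: Bystander: cobalt glass vial stopper standing, 48 mm across, 64 mm tall; origin at the centre of its underside.

How it is judged:
On the way, in this order (a step that is already met when the one before it is completed fails the run):
1. the bail is upright (within 0.25 rad) while the pail still stands on the shelf (value of joint bail above 1.32 rad and height (world z) of pail below 0.012 m and angle between pail's own z axis and vertical below 0.15 rad), for 0.2 s.
2. the pail is lifted clear of the shelf, upright, by its bail (height (world z) of pail above 0.03 m and value of joint bail above 1.1 rad), for 0.2 s.
At the end, for the whole second after the job is handed in: The bail's bar lies in both hook seats (within 12 mm fore and aft, 22 mm sideways, 228 to 242 mm above the shelf, aligned within 0.2 rad); the pail hangs on the hanger upright (0.2 rad) and at rest (under 0.04 m/s), the die inside it (x of bail_mid in the frame of hanger between -0.012 and 0.012 m and y of bail_mid in the frame of hanger between -0.022 and 0.022 m and z of bail_mid in the frame of hanger between 0.228 and 0.242 m and angle between the y axis of pail and the y axis of hanger, either way round below 0.2 rad and contact force between pail and hanger above 2 N and angle between pail's own z axis and vertical below 0.2 rad and linear speed of pail below 0.04 m/s and distance between die_center and pail below 0.065 m); the robot touches nothing.
It fails at once if the pail tips by more than 0.6 rad (angle between pail's own z axis and vertical above 0.6 rad).
It fails at once if the die leaves the pail (distance between die_center and pail above 0.1 m).
It fails at once if another thing on the shelf is moved by more than 25 mm (distance of any of case, meeple, ring_token, stopper from where it was at the start of the episode above 0.025 m).
It also fails if it takes over 72 s, if anything falls off the work surface, if the arm or the gripper's body presses on something with over 40 N, if the wrist force passes 120 N, or if a joint passes its speed limit or range.

## Working session

There is one attempt and no reset: what is moved stays moved. The work goes in short steps, Python scripts to look and compute and a tool call to move; the robot and the scene stay as the last step left them, time stands still between calls to the robot, and variables do not carry over. Pictures are saved under pics/ and viewed, and the job is handed in when it is done.

Besides the shell and the picture viewer there is one more tool, called by a JSON object that holds its "api" and its "payload", one argument or row to a line. servo_tool: Moves the arm, as the interface text tells. Its arguments: {"type":"object","properties":{"twist":{"type":"array","items":{"type":"array","items":{"type":"number"}}},"xyz":{"type":"array","items":{"type":"array","items":{"type":"number"}}},"fingers":{"type":"array","items":{"type":"number"}}},"required":["twist","xyz","fingers"]}

```bash
ls; mkdir -p pics
cat > a.py <<'E'
from plant import manip, vision, job
import cv2, numpy as np
for n in ["side","top","wrist"]:
    im=vision.grab_frame(n); cv2.imwrite(f"pics/{n}0.png",im[:,:,::-1])
    print(n,vision.get_calibration(n))
print(manip.state())
E
python3 a.py
```

```text
pics
side {'camera_matrix': array([[390.769122  ,   0.        , 261.79066536],
       [  0.        , 390.769122  , 194.52214131],
       [  0.        ,   0.        ,   1.        ]]), 'origin': array([ 0.21217911, -0.95317245,  0.85179061]), 'orientation': array([ 0.8626134 ,  0.4644373 , -0.0844188 , -0.18185044])}
top {'camera_matrix': array([[408.39387532,   0.        , 258.2802664 ],
       [  0.        , 408.39387532, 189.14532087],
       [  0.        ,   0.        ,   1.        ]]), 'origin': array([0.37518004, 0.0285544 , 1.21059386]), 'orientation': array([ 0.71813208,  0.07094715, -0.07078625, -0.6886524 ])}
wrist {'camera_matrix': array([[297.31863964,   0.        , 253.17847355],
       [  0.        , 297.31863964, 190.33764913],
       [  0.        ,   0.        ,   1.        ]]), 'mount': array([[ 1.09703217e-03,  3.14151384e-01, -9.49372269e-01,
        -1.41916429e-01],
       [ 2.06728545e-03,  9.49370099e-01,  3.14153054e-01,
         8.16930250e-02],
       [ 9.99997261e-01, -2.30725948e-03,  3.92048953e-04,
         5.01465136e-04],
       [ 0.00000000e+00,  0.00000000e+00,  0.00000000e+00,
         1.00000000e+00]])}
{'time': 0.15, 'joint_pos': array([ 1.14099593e+00,  5.32331305e-02,  1.61398727e+00,  1.66349836e-05,
        1.47598645e+00, -1.18989934e-01]), 'joint_vel': array([ 0.00187876, -0.00230794, -0.00320267,  0.00013238, -0.00182905,
        0.00033659]), 'joint_efforts': array([ 2.16700191e-04, -3.94242775e+01, -3.70721447e+01, -1.64957532e-04,
        4.65100631e-03,  3.34328047e-05]), 'tool_pos': array([0.19092932, 0.59461255, 0.23032294]), 'tool_rot': array([ 0.57086416, -0.41685762,  0.57186548,  0.41630963]), 'contact_force': array([-0.21933807,  0.23282485,  0.14681417]), 'ft_torque': array([ 0.06423184,  0.04428773, -0.00241512]), 'gripper_width': 1.0006438472939596}
```

View pics/side0.png

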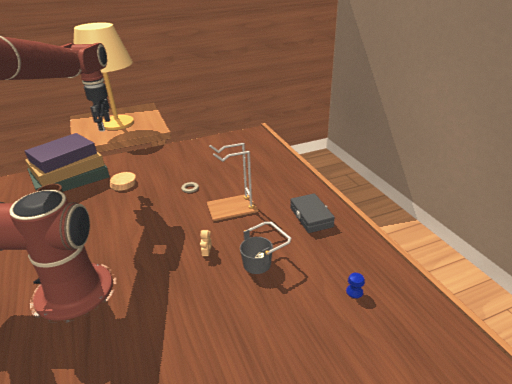

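View pics/top0.png

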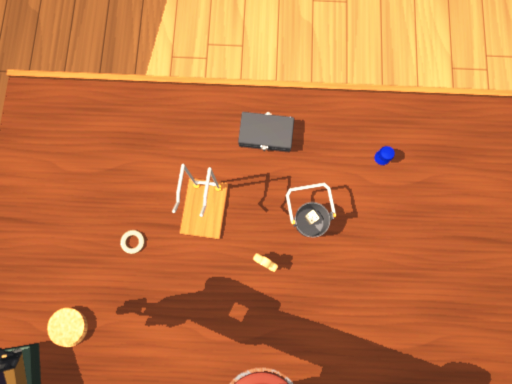

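View pics/wrist0.png

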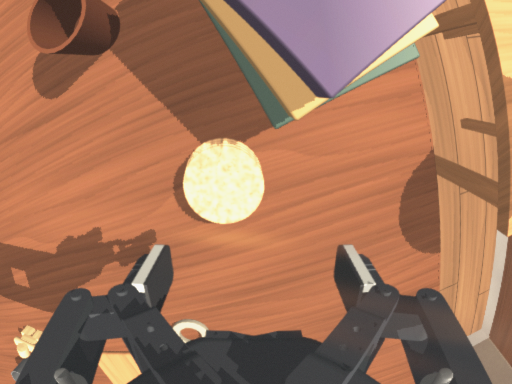

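The side and top views show the pail with its bail folded away from the robot (side about 257,253; top about 313,219), the hanger (top about 205,205) and the bystanders. I'll zoom in for pixel positions.

Run:
```python
import cv2
t=cv2.imread("pics/top0.png"); s=cv2.imread("pics/side0.png")
a=cv2.resize(t[150:250,165:345],None,fx=4.4,fy=4.4,interpolation=cv2.INTER_CUBIC); cv2.imwrite("pics/tz.png",a)
a=cv2.resize(s[135:285,195:325],None,fx=4,fy=4,interpolation=cv2.INTER_CUBIC); cv2.imwrite("pics/sz.png",a)
```

```text
(no output)
```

View pics/tz.png

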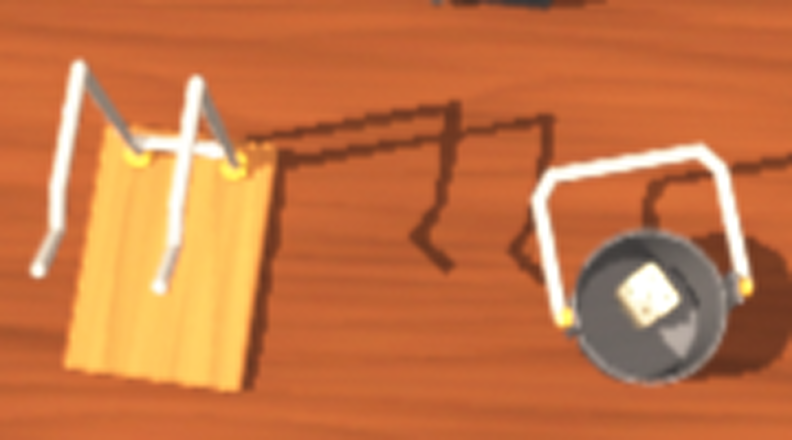

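View pics/sz.png

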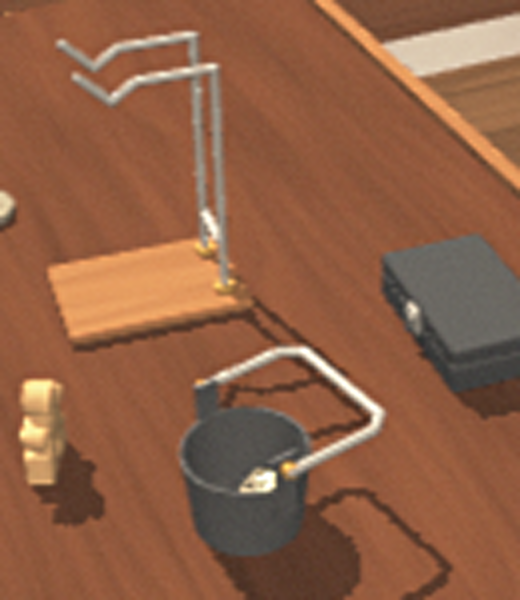

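```bash
cat > h.py <<'E'
from plant import manip, vision, job
import cv2, numpy as np
from scipy.spatial.transform import Rotation as R
from scipy.optimize import least_squares
C={n:vision.get_calibration(n) for n in ["side","top","wrist"]}
def q(a): return R.from_quat([a[1],a[2],a[3],a[0]])
def proj(n,P):
    c=C[n]; p=q(c['orientation']).inv().apply(np.atleast_2d(P)-c['origin'])
    p=p*[1,-1,-1]; u=(c['camera_matrix']@p.T).T
    return u[:,:2]/u[:,2:]
def ray(n,uv):
    c=C[n]; K=c['camera_matrix']; d=np.array([(uv[0]-K[0,2])/K[0,0],(uv[1]-K[1,2])/K[1,1],1])*[1,-1,-1]
    return c['origin'],q(c['orientation']).apply(d/np.linalg.norm(d))
def tri(obs):
    A=np.zeros((3,3));b=np.zeros(3)
    for n,uv in obs:
        o,d=ray(n,uv);M=np.eye(3)-np.outer(d,d);A+=M;b+=M@o
    return np.linalg.solve(A,b)
T=lambda u,v:(u/4.4+165-.4,v/4.4+150-.4)
S=lambda u,v:(u/4+195-.4,v/4+135-.4)
E
cat > m.py <<'E'
from h import *
pts={'h_topL':(T(79,66),S(193,37),(.09,.033,.24)),'h_topR':(T(196,82),S(215,68),(.09,-.033,.24)),
'h_seatL':(T(56,230),S(94,67),(0,.033,.225)),'h_seatR':(T(174,243),S(112,101),(0,-.033,.225)),
'h_tipL':(T(38,270),S(60,42),(-.026,.033,.252)),'h_tipR':(T(158,288),S(74,76),(-.026,-.033,.252)),
'p_pivL':(T(566,317),S(203,384),(0,.0515,.09)),'p_pivR':(T(745,286),S(288,468),(0,-.0515,.09)),
'p_mid':(T(627,163),S(338,381),(.09,0,.09))}
for k,(a,b,m) in pts.items(): print(k,tri([('top',a),('side',b)]).round(4))
for pre in 'hp':
    it=[v for k,v in pts.items() if k[0]==pre]
    M=np.array([v[2] for v in it])
    def f(x):
        P=R.from_euler('z',x[3]).apply(M)+x[:3]
        return np.r_[(proj('top',P)-[v[0] for v in it]).ravel(),(proj('side',P)-[v[1] for v in it]).ravel()]
    for z in (0,1):
        r=least_squares(lambda x:f(np.r_[x[0:2],x[2]*z,x[3]]),[.5,0,0,-.2])
        print(pre,r.x.round(4),'rms',np.sqrt(np.mean(r.fun**2)).round(2))
E
python3 m.py
```

```text
h_topL [0.6257 0.2212 0.2399]
h_topR [0.6197 0.1551 0.2415]
h_seatL [0.5353 0.2291 0.2269]
h_seatR [0.5304 0.1633 0.227 ]
h_tipL [0.5083 0.231  0.256 ]
h_tipR [0.501  0.1662 0.2558]
p_pivL [ 0.5158 -0.066   0.097 ]
p_pivR [ 0.5392 -0.1776  0.0943]
p_mid [ 0.6146 -0.1023  0.0937]
h [ 0.5325  0.1971 -0.5186 -0.0961] rms 0.43
h [ 0.5321  0.1963  0.0023 -0.096 ] rms 0.33
p [ 0.5282 -0.1208  1.0796  0.217 ] rms 1.24
p [ 0.5272 -0.1219  0.0052  0.217 ] rms 1.07
```

```bash
cat > rot.py <<'E'
from h import *
def target(yaw,tau,flip=1):
    # tool x = (sin tau,0,-cos tau) in pail frame; tool z = +-(cos tau,0,sin tau)
    x=np.array([np.sin(tau),0,-np.cos(tau)]);z=flip*np.array([np.cos(tau),0,np.sin(tau)])
    return R.from_euler('z',yaw)*R.from_matrix(np.c_[x,np.cross(z,x),z])
def rv(yaw,tau,flip=1):
    s=manip.state(); return (target(yaw,tau,flip)*q(s['tool_rot']).inv()).as_rotvec()
if __name__=="__main__":
    s=manip.state(); print(q(s['tool_rot']).as_matrix().round(3))
    for f in(1,-1): print(f,rv(.217,0,f))
E
python3 rot.py
```

```text
[[-0.001 -0.952  0.306]
 [-0.001  0.306  0.952]
 [-1.     0.    -0.002]]
1 [ 9.67004360e-04 -1.38579889e-03 -1.04298404e+00]
-1 [1.60205624e-03 1.11790778e-03 2.09860784e+00]
```

{"api": "servo_tool", "payload": {
  "twist": [
    [0,0,0],
    [0,0,0],
    [0,0,0],
    [0,0,-0.0745],
    [0,0,-0.0745],
    [0,0,-0.0745],
    [0,0,-0.0745],
    [0,0,-0.0745]
  ],
  "xyz": [
    [0,0,5.5],
    [0,0,5.5],
    [0,0,5.5],
    [3.06,-4.96,0],
    [3.06,-4.96,0],
    [3.06,-4.96,0],
    [3.06,-4.96,0],
    [3.06,-4.96,0]
  ],
  "fingers": [1,1,1,1,1,1,1,1]
}}

```text
time: 1.15
tool_pos: [0.3446, 0.3453, 0.396]
tool_rot: [0.639, -0.303, 0.639, 0.303]
contact_force: [0.3, 0.7, 1.0]
gripper_width: 1.002
```

{"api": "servo_tool", "payload": {
  "twist": [
    [0,0,-0.0745],
    [0,0,-0.0745],
    [0,0,-0.0745],
    [0,0,-0.0745],
    [0,0,-0.0745],
    [0,0,-0.0745],
    [0,0,-0.0745],
    [0,0,-0.0745]
  ],
  "xyz": [
    [3.06,-4.96,0],
    [3.06,-4.96,0],
    [3.06,-4.96,0],
    [3.06,-4.96,0],
    [3.06,-4.96,0],
    [3.06,-4.96,0],
    [3.06,-4.96,0],
    [3.06,-4.96,0]
  ],
  "fingers": [1,1,1,1,1,1,1,1]
}}

```text
time: 2.15
tool_pos: [0.5896, -0.0516, 0.396]
tool_rot: [0.7, -0.102, 0.7, 0.102]
contact_force: [1.0, 1.1, -1.2]
gripper_width: 1.006
```

{"api": "servo_tool", "payload": {
  "twist": [
    [0,0,-0.0745],
    [0,0,0],
    [0,0,0],
    [0,0,0]
  ],
  "xyz": [
    [3.06,-4.96,0],
    [0,0,-5],
    [0,0,-5],
    [0,0,0]
  ],
  "fingers": [0.25,0.25,0.25,0.25]
}}

```text
time: 2.65
tool_pos: [0.6169, -0.0988, 0.2899]
tool_rot: [0.699, -0.075, 0.707, 0.078]
contact_force: [-0.6, 0.2, 0.8]
gripper_width: 0.248
```

```bash
cat > w.py <<'E'
import sys
from h import *
s=manip.state(); print({k:np.round(s[k],3) for k in ['time','tool_pos','joint_pos','contact_force','gripper_width']})
from rot import *
print(q(s['tool_rot']).as_matrix().round(3).tolist())
for n in sys.argv[2:]:
    im=vision.grab_frame(n); cv2.imwrite(f"pics/{n}{sys.argv[1]}.png",im[:,:,::-1])
    np.savez(f"pics/{n}{sys.argv[1]}.npz",p=s['tool_pos'],r=s['tool_rot'])
E
python3 w.py 1 wrist top
```

```text
{'time': np.float64(2.65), 'tool_pos': array([ 0.617, -0.099,  0.29 ]), 'joint_pos': array([-0.278,  0.032,  1.538,  0.   ,  1.584, -0.495]), 'contact_force': array([-0.569,  0.237,  0.795]), 'gripper_width': np.float64(0.248)}
[[-0.011, -0.215, 0.977], [0.003, 0.977, 0.215], [-1.0, 0.005, -0.01]]
```

View pics/wrist1.png

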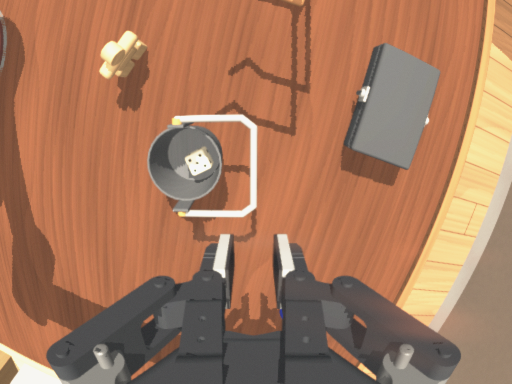

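The wrist view shows the bail bar from (254,128) to (256,205), with pivots near (177,121) and (183,213). I'll add this to the fit.

```bash
cat >> h.py <<'E'
def wproj(P,pos,rot):
    c=C['wrist']; M=c['mount'];K=c['camera_matrix']
    p=q(rot).inv().apply(np.atleast_2d(P)-pos); p=(p-M[:3,3])@M[:3,:3]; p=p*[1,-1,-1]
    r=np.linalg.norm(p[:,:2],axis=1); th=np.arctan2(r,p[:,2])
    return p[:,:2]/r[:,None]*(th*K[0,0])[:,None]+[K[0,2],K[1,2]]
E
cat > m2.py <<'E'
from h import *
d=np.load('pics/wrist1.npz')
M=np.array([(0,.056,.09),(0,-.056,.09),(.09,0,.09)])
o={'top':[T(566,317),T(745,286),T(627,163)],'side':[S(203,384),S(288,468),S(338,381)],'wrist':[(177,121),(183,213),(254.5,166.5)]}
def f(x,z=1,cams=('top','side','wrist')):
    P=R.from_euler('z',x[3]).apply(M)+[x[0],x[1],x[2]*z]
    return np.concatenate([((wproj(P,d['p'],d['r']) if c=='wrist' else proj(c,P))-o[c]).ravel() for c in cams])
for cams in (('top','side'),('top','side','wrist'),('top','wrist'),('wrist',)):
  for z in (0,1):
    if len(cams)==1 and z: continue
    r=least_squares(f,[.52,-.12,0,.2],args=(z,cams)); print(cams,r.x.round(4),r.fun.round(1))
E
python3 m2.py
```

```text
('top', 'side') [ 0.5281 -0.1206  0.      0.2108] [-0.2 -0.2 -1.2  0.1 -0.4 -0.   0.   1.7  0.1  0.5  0.6  0.6]
('top', 'side') [ 0.5272 -0.1216  0.005   0.2108] [ 0.3 -0.  -0.4  0.2  0.1 -0.  -0.2  0.8 -0.1 -0.4  0.5 -0.4]
('top', 'side', 'wrist') [ 0.5281 -0.1212 -0.5692  0.2262] [ 0.1  0.1 -1.  -0.2 -0.7  0.1 -0.1  2.   0.4  0.6  0.4  0.5  0.1  0.9
  0.5 -2.  -0.3  0.7]
('top', 'side', 'wrist') [ 0.5283 -0.1207  0.0038  0.2261] [-0.  -0.1 -0.9 -0.5 -0.7 -0.3 -0.2  0.9  0.3 -0.6  0.4 -0.5 -0.5  0.7
 -0.  -1.3 -0.1  1. ]
('top', 'wrist') [ 5.281e-01 -1.216e-01 -1.000e-04  2.285e-01] [ 0.2  0.2 -0.8 -0.2 -0.6  0.1 -0.1  1.2  0.5 -1.8 -0.4  0.8]
('top', 'wrist') [ 0.5284 -0.1206  0.0044  0.2284] [-0.  -0.1 -0.9 -0.6 -0.8 -0.3 -0.6  0.7  0.1 -1.1 -0.   0.9]
('wrist',) [ 0.5281 -0.1215 -0.2136  0.231 ] [-0.2  1.1  0.7 -1.9 -0.4  0.5]
```

```bash
cat > plan.py <<'E'
from rot import *
PX,PY,YAW,ZB=.528,-.121,.226,.092
u=np.array([np.cos(YAW),np.sin(YAW),0]); 
def W(a,z): return np.array([PX,PY,0])+u*a+[0,0,z]
def tcp(G,tau): return G+.019*(np.sin(tau)*u+np.array([0,0,-np.cos(tau)]))
def rows(goals):
    s=manip.state();p=s['tool_pos'];r=q(s['tool_rot'])
    tw=[];xy=[]
    for (P,Q) in goals:
        tw.append((Q*r.inv()).as_rotvec().round(3).tolist()); xy.append(((P-p)*100).round(2).tolist())
        p=p+np.array(xy[-1])/100; r=R.from_rotvec(tw[-1])*r
    return tw,xy
E
python3 - <<'E'
from plan import *
t=-.785
d=np.array([np.sin(t)*u[0],np.sin(t)*u[1],-np.cos(t)])
B=W(.09,ZB)
print(rows([(tcp(B-.09*d,t),target(YAW,t)),(tcp(B,t),target(YAW,t))]))
E
```

```text
([[-0.172, 0.766, 0.008], [-0.0, 0.0, 0.0]], [[4.49, 0.97, -15.51], [-6.2, -1.42, -6.36]])
```

{"api": "servo_tool", "payload": {
  "twist": [
    [-0.0287,0.1277,0.0013],
    [-0.0287,0.1277,0.0013],
    [-0.0287,0.1277,0.0013],
    [-0.0287,0.1277,0.0013],
    [-0.0287,0.1277,0.0013],
    [-0.0287,0.1277,0.0013],
    [0,0,0]
  ],
  "xyz": [
    [0.75,0.16,-2.58],
    [0.75,0.16,-2.58],
    [0.75,0.16,-2.58],
    [0.75,0.16,-2.58],
    [0.75,0.16,-2.58],
    [0.75,0.16,-2.58],
    [0,0,0]
  ],
  "fingers": [0.3,0.3,0.3,0.3,0.3,0.3,0.3]
}}

```text
time: 3.62
tool_pos: [0.6646, -0.0887, 0.1361]
tool_rot: [0.377, -0.104, 0.919, 0.044]
contact_force: [-0.9, -0.0, -0.7]
gripper_width: 0.3
```

```bash
python3 w.py 2 wrist side
python3 - <<'E'
from plan import *
t=-.785
B=W(.09,ZB)
print(rows([(tcp(B,t),target(YAW,t))]))
E
```

```text
{'time': np.float64(3.625), 'tool_pos': array([ 0.665, -0.089,  0.136]), 'joint_pos': array([-0.138,  0.722,  1.067, -0.295,  2.091, -0.414]), 'contact_force': array([-0.873, -0.024, -0.681]), 'gripper_width': np.float64(0.3)}
[[-0.694, -0.225, 0.684], [-0.158, 0.974, 0.16], [-0.703, 0.003, -0.711]]
([[0.001, 0.004, 0.001]], [[-6.33, -1.41, -6.51]])
```

View pics/wrist2.png

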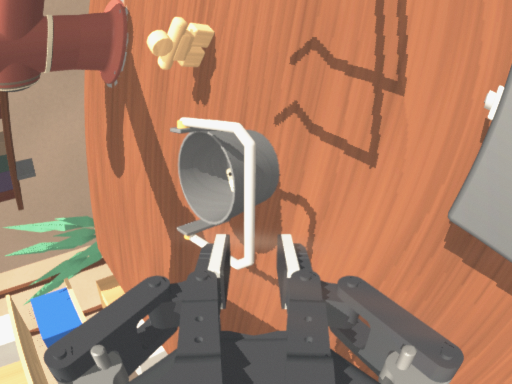

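View pics/side2.png

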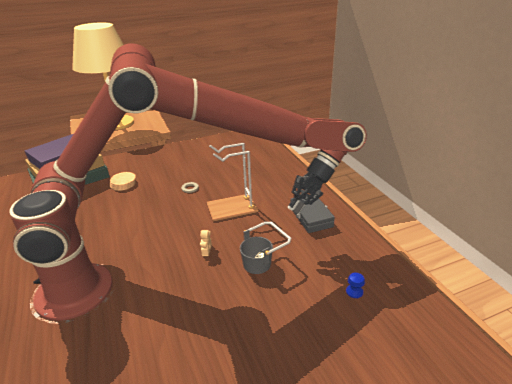

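Run:
```python
from plan import *
for i in range(3):
    s=manip.state();print(s['time'],s['tool_pos'].round(4),s['contact_force'].round(2)); vision.grab_frame('top')
d=np.load('pics/wrist2.npz')
```

```text
3.725 [ 0.6659 -0.0897  0.1437] [0.29 0.34 0.41]
3.775 [ 0.6662 -0.09    0.1457] [ 0.2  -0.14  0.69]
3.825 [ 0.6663 -0.0902  0.1467] [-0.27 -0.1   1.36]
```

Run:
```python
from plan import *
d=np.load('pics/wrist2.npz')
v=np.array([-u[1],u[0],0])
print(wproj([W(.09,.09)+v*k for k in(.048,0,-.048)]+[W(0,.09)+v*.056,W(0,.09)-v*.056],d['p'],d['r']).round(1))
t=-.785;B=W(.09,ZB)
print(rows([(tcp(B,t),target(YAW,t))]))
```

```text
[[249.8 143.2]
 [249.7 206. ]
 [249.8 260. ]
 [183.1 124.5]
 [190.  233. ]]
([[0.001, 0.008, 0.001]], [[-6.35, -1.36, -6.82]])
```

{"api": "servo_tool", "payload": {
  "twist": [
    [0,0.004,0],
    [0,0.004,0],
    [0,0,0],
    [0,0,0],
    [0,0,0],
    [0,0,0],
    [0,0,0]
  ],
  "xyz": [
    [-1.27,-0.27,-1.37],
    [-1.27,-0.27,-1.37],
    [-1.27,-0.27,-1.37],
    [-1.27,-0.27,-1.37],
    [-1.27,-0.27,-1.37],
    [0,0,0],
    [0,0,0]
  ],
  "fingers": [0.3,0.3,0.3,0.3,0.3,0.3,0.3]
}}

```text
time: 4.75
tool_pos: [0.6022, -0.1035, 0.0756]
tool_rot: [0.379, -0.104, 0.919, 0.043]
contact_force: [-0.2, -0.2, -0.4]
gripper_width: 0.301
```

```bash
python3 w.py 3 wrist
cat > plan2.py <<'E'
from plan import *
th=np.linspace(0,np.radians(84.5),25); g=[]
for a in th:
    t=-.785*(1-a/th[-1]); B=W(.09*np.cos(a),ZB+.09*np.sin(a)); k=.0085
    G=B-k*(np.cos(t)*u+np.array([0,0,np.sin(t)]))
    g.append((tcp(G,t),target(YAW,t)))
if __name__=="__main__":
    tw,xy=rows(g); print(manip.state()['tool_pos'])
    for a,b in zip(tw,xy): print(a,b)
E
python3 plan2.py
```

```text
{'time': np.float64(4.75), 'tool_pos': array([ 0.602, -0.104,  0.076]), 'joint_pos': array([-0.168,  0.649,  1.283, -0.296,  1.944, -0.394]), 'contact_force': array([-0.214, -0.21 , -0.445]), 'gripper_width': np.float64(0.301)}
[[-0.692, -0.223, 0.687], [-0.158, 0.975, 0.157], [-0.704, 0.0, -0.71]]
[ 0.60237206 -0.10346565  0.07531521]
[0.001, -0.004, 0.001] [-0.56, -0.17, 0.93]
[0.007, -0.032, -0.0] [0.01, -0.0, 0.48]
[0.007, -0.032, -0.0] [-0.03, -0.01, 0.49]
[0.008, -0.032, -0.0] [-0.05, -0.01, 0.49]
[0.007, -0.032, -0.0] [-0.08, -0.02, 0.48]
[0.007, -0.032, -0.0] [-0.12, -0.02, 0.47]
[0.008, -0.031, -0.0] [-0.14, -0.04, 0.46]
[0.007, -0.032, -0.0] [-0.18, -0.04, 0.46]
[0.007, -0.032, -0.0] [-0.2, -0.04, 0.44]
[0.008, -0.032, -0.0] [-0.23, -0.06, 0.42]
[0.007, -0.032, -0.0] [-0.25, -0.05, 0.41]
[0.007, -0.032, -0.0] [-0.28, -0.07, 0.39]
[0.008, -0.032, -0.0] [-0.31, -0.07, 0.37]
[0.007, -0.032, -0.0] [-0.33, -0.07, 0.35]
[0.007, -0.031, -0.0] [-0.35, -0.09, 0.32]
[0.008, -0.032, -0.0] [-0.37, -0.08, 0.31]
[0.007, -0.032, -0.0] [-0.38, -0.09, 0.27]
[0.007, -0.032, -0.0] [-0.41, -0.09, 0.25]
[0.008, -0.032, -0.0] [-0.42, -0.1, 0.23]
[0.007, -0.032, -0.0] [-0.43, -0.1, 0.19]
[0.007, -0.032, -0.0] [-0.45, -0.1, 0.17]
[0.008, -0.032, -0.0] [-0.46, -0.11, 0.13]
[0.007, -0.031, -0.0] [-0.46, -0.1, 0.1]
[0.007, -0.032, -0.0] [-0.47, -0.11, 0.08]
[0.008, -0.032, -0.0] [-0.47, -0.11, 0.04]
```

View pics/wrist3.png

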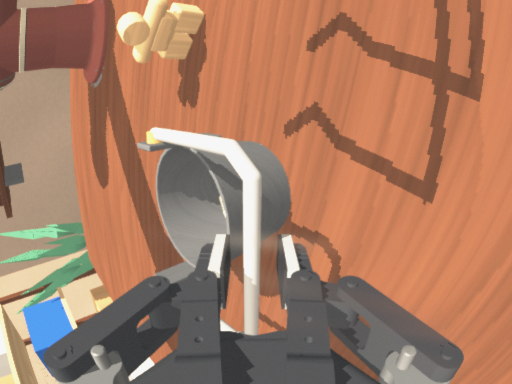

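The bar is at column 252, between the two jaws at about 215 and 290. I'll start the sweep.

{"api": "servo_tool", "payload": {
  "twist": [
    [0.001,-0.004,0.001],
    [0.007,-0.032,0],
    [0.007,-0.032,0],
    [0.008,-0.032,0],
    [0.007,-0.032,0],
    [0.007,-0.032,0],
    [0.008,-0.031,0],
    [0.007,-0.032,0]
  ],
  "xyz": [
    [-0.56,-0.17,0.93],
    [0.01,0,0.48],
    [-0.03,-0.01,0.49],
    [-0.05,-0.01,0.49],
    [-0.08,-0.02,0.48],
    [-0.12,-0.02,0.47],
    [-0.14,-0.04,0.46],
    [-0.18,-0.04,0.46]
  ],
  "fingers": [0.3,0.3,0.3,0.3,0.3,0.3,0.3,0.3]
}}

```text
time: 5.8
tool_pos: [0.5894, -0.1064, 0.1159]
tool_rot: [0.482, -0.098, 0.869, 0.055]
contact_force: [0.9, -0.2, -0.1]
gripper_width: 0.297
```

```bash
python3 w.py 4 wrist side
python3 - <<'E'
from plan2 import *
g=g[7:]
tw,xy=rows(g); print(manip.state()['tool_pos'])
for a,b in zip(tw[:4],xy): print(a,b)
E
```

```text
{'time': np.float64(5.8), 'tool_pos': array([ 0.589, -0.106,  0.116]), 'joint_pos': array([-0.201,  0.434,  1.437, -0.225,  1.782, -0.417]), 'contact_force': array([ 0.914, -0.186, -0.106]), 'gripper_width': np.float64(0.297)}
[[-0.516, -0.225, 0.826], [-0.118, 0.974, 0.191], [-0.848, 0.002, -0.53]]
[ 0.58936863 -0.10665218  0.1168444 ]
[-0.0, -0.002, -0.0] [0.15, 0.01, 0.1]
[0.007, -0.032, -0.0] [-0.2, -0.04, 0.44]
[0.007, -0.032, -0.0] [-0.23, -0.06, 0.43]
[0.008, -0.032, -0.0] [-0.25, -0.06, 0.41]
```

View pics/wrist4.png

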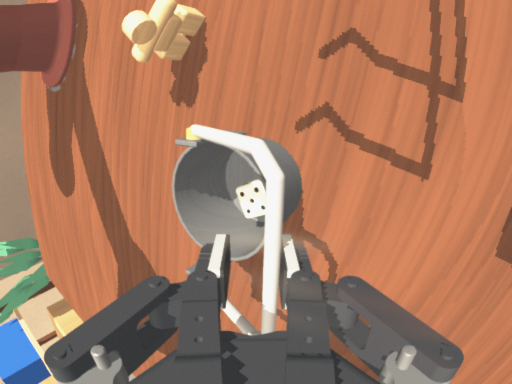

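View pics/side4.png

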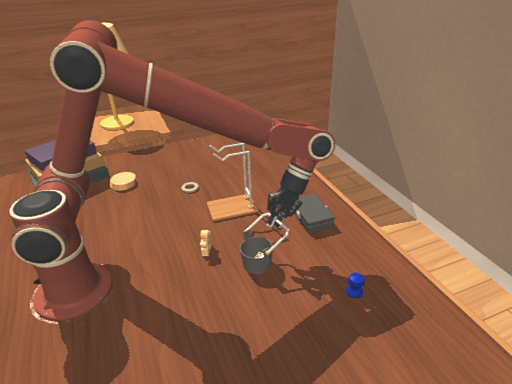

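The bar is resting on the outer jaw at column 272 and has risen as planned, and the pail is standing. I'll continue.

{"api": "servo_tool", "payload": {
  "twist": [
    [0.008,-0.034,0],
    [0.007,-0.032,0],
    [0.007,-0.032,0],
    [0.008,-0.032,0],
    [0.007,-0.032,0],
    [0.007,-0.031,0],
    [0.008,-0.032,0],
    [0.007,-0.032,0]
  ],
  "xyz": [
    [-0.1,-0.04,0.47],
    [-0.23,-0.06,0.42],
    [-0.25,-0.05,0.41],
    [-0.28,-0.07,0.39],
    [-0.31,-0.07,0.37],
    [-0.33,-0.07,0.35],
    [-0.35,-0.09,0.32],
    [-0.37,-0.08,0.31]
  ],
  "fingers": [0.3,0.3,0.3,0.3,0.3,0.3,0.3,0.3]
}}

```text
time: 6.9
tool_pos: [0.5671, -0.1118, 0.1463]
tool_rot: [0.592, -0.091, 0.798, 0.068]
contact_force: [0.0, -0.0, 0.2]
gripper_width: 0.3
```

```bash
python3 w.py 5 wrist
python3 - <<'E'
from plan2 import *
g=g[15:]
tw,xy=rows(g); print(manip.state()['tool_pos'])
for a,b in zip(tw,xy): print(a,b)
E
```

```text
{'time': np.float64(6.9), 'tool_pos': array([ 0.567, -0.112,  0.146]), 'joint_pos': array([-0.258,  0.191,  1.628, -0.135,  1.584, -0.469]), 'contact_force': array([ 0.03 , -0.025,  0.212]), 'gripper_width': np.float64(0.3)}
[[-0.283, -0.225, 0.932], [-0.064, 0.974, 0.216], [-0.957, 0.001, -0.29]]
[ 0.56665088 -0.11200868  0.14695093]
[-0.001, 0.0, -0.001] [0.11, 0.01, 0.1]
[0.008, -0.031, 0.0] [-0.39, -0.09, 0.28]
[0.007, -0.032, 0.0] [-0.41, -0.09, 0.25]
[0.007, -0.032, 0.0] [-0.42, -0.1, 0.22]
[0.007, -0.032, 0.0] [-0.43, -0.1, 0.2]
[0.008, -0.032, 0.0] [-0.45, -0.1, 0.16]
[0.007, -0.032, 0.0] [-0.45, -0.1, 0.14]
[0.007, -0.032, 0.0] [-0.47, -0.11, 0.1]
[0.008, -0.032, 0.0] [-0.47, -0.11, 0.07]
[0.007, -0.032, 0.0] [-0.47, -0.11, 0.04]
```

View pics/wrist5.png

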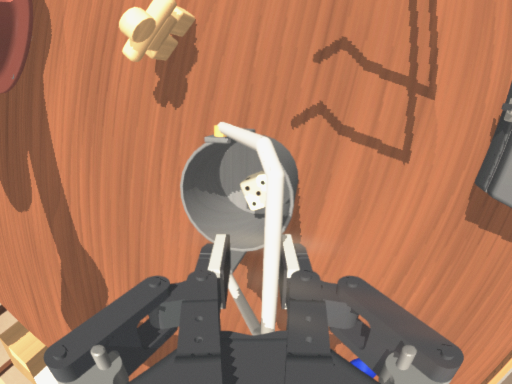

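{"api": "servo_tool", "payload": {
  "twist": [
    [0.008,-0.031,0],
    [0.007,-0.032,0],
    [0.007,-0.032,0],
    [0.007,-0.032,0],
    [0.008,-0.032,0],
    [0.007,-0.032,0],
    [0.007,-0.032,0],
    [0.008,-0.032,0]
  ],
  "xyz": [
    [-0.35,-0.09,0.32],
    [-0.41,-0.09,0.25],
    [-0.42,-0.1,0.22],
    [-0.43,-0.1,0.2],
    [-0.45,-0.1,0.16],
    [-0.45,-0.1,0.14],
    [-0.47,-0.11,0.1],
    [-0.47,-0.11,0.07]
  ],
  "fingers": [0.3,0.3,0.3,0.3,0.3,0.3,0.3,0.3]
}}

```text
time: 7.95
tool_pos: [0.5325, -0.1197, 0.1606]
tool_rot: [0.691, -0.081, 0.714, 0.079]
contact_force: [0.0, -0.1, -0.1]
gripper_width: 0.301
```

{"api": "servo_tool", "payload": {
  "twist": [
    [0.007,-0.032,0],
    [0,0,0],
    [0,0,0],
    [0,0,0]
  ],
  "xyz": [
    [-0.47,-0.11,0.04],
    [0,0,0],
    [0,0,0],
    [0,0,0]
  ],
  "fingers": [0.3,0.3,0.3,0.3]
}}

```text
time: 8.45
tool_pos: [0.5284, -0.1207, 0.161]
tool_rot: [0.702, -0.08, 0.703, 0.081]
contact_force: [0.0, 0.4, -0.2]
gripper_width: 0.3
```

```bash
python3 w.py 6 wrist side
python3 - <<'E'
from plan2 import *
tw,xy=rows(g[-1:]); print(manip.state()['tool_pos'],tw,xy)
E
```

```text
{'time': np.float64(8.45), 'tool_pos': array([ 0.528, -0.121,  0.161]), 'joint_pos': array([-0.362, -0.09 ,  1.874, -0.   ,  1.361, -0.589]), 'contact_force': array([ 0.028,  0.355, -0.166]), 'gripper_width': np.float64(0.3)}
[[-0.002, -0.226, 0.974], [0.0, 0.974, 0.226], [-1.0, 0.001, -0.002]]
[ 0.52836441 -0.12066703  0.16090963] [[-0.001, -0.002, -0.002]] [[-0.02, -0.03, 0.17]]
```

View pics/wrist6.png

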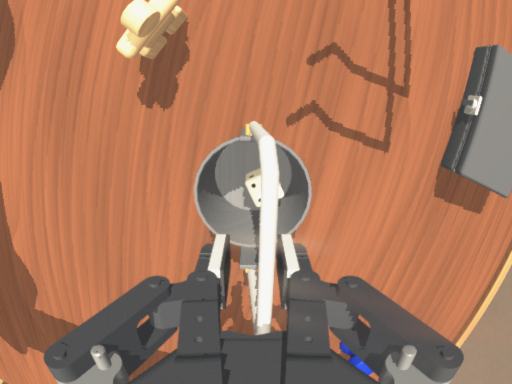

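View pics/side6.png

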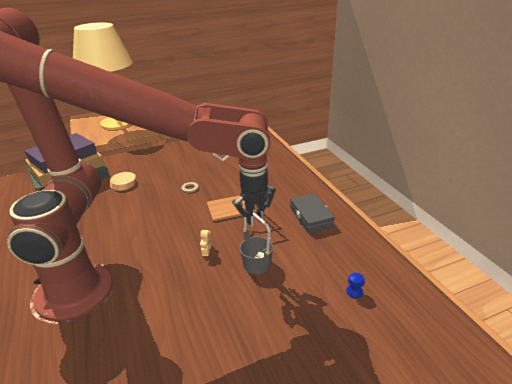

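The bail is almost upright on the outer jaw and the pail is standing. I'll close the gripper.

{"api": "servo_tool", "payload": {
  "twist": [
    [0,0,0],
    [0,0,0],
    [0,0,0],
    [0,0,0],
    [0,0,0],
    [0,0,0]
  ],
  "xyz": [
    [0,0,0],
    [0,0,0],
    [0,0,0],
    [0,0,0],
    [0,0,0],
    [0,0,0]
  ],
  "fingers": [0.25,0.2,0.15,0.1,0,0]
}}

```text
time: 9.3
tool_pos: [0.5282, -0.1208, 0.1611]
tool_rot: [0.702, -0.08, 0.703, 0.08]
contact_force: [-0.4, -0.7, 1.1]
gripper_width: 0.067
```

```bash
python3 w.py 7 wrist side
```

```text
{'time': np.float64(9.3), 'tool_pos': array([ 0.528, -0.121,  0.161]), 'joint_pos': array([-0.362, -0.091,  1.874, -0.   ,  1.361, -0.589]), 'contact_force': array([-0.389, -0.663,  1.122]), 'gripper_width': np.float64(0.067)}
[[-0.002, -0.225, 0.974], [0.0, 0.974, 0.225], [-1.0, 0.001, -0.002]]
```

View pics/wrist7.png

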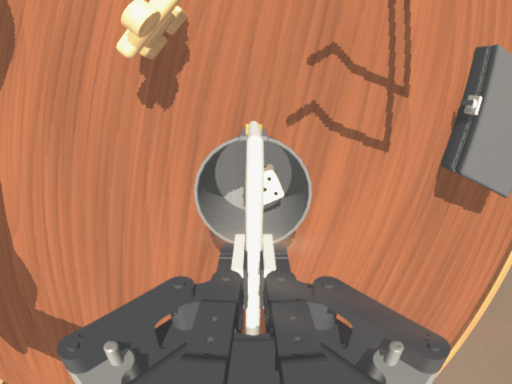

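The bar is gripped at the tool centre line and stands over the pail's axis. I'll lift now.

{"api": "servo_tool", "payload": {
  "twist": [
    [0,0,0],
    [0,0,0],
    [0,0,0],
    [0,0,0],
    [0,0,0],
    [0,0,0],
    [0,0,0],
    [0,0,0]
  ],
  "xyz": [
    [0,0,0.5],
    [0,0,1.2],
    [0,0,1.8],
    [0,0,2],
    [0,0,2],
    [0,0,1.8],
    [0,0,1.2],
    [0,0,0]
  ],
  "fingers": [0,0,0,0,0,0,0,0]
}}

```text
time: 10.4
tool_pos: [0.5287, -0.121, 0.2675]
tool_rot: [0.703, -0.08, 0.703, 0.08]
contact_force: [-0.4, -0.5, -8.0]
gripper_width: 0.067
```

{"api": "servo_tool", "payload": {
  "twist": [
    [0,0,0],
    [0,0,0],
    [0,0,0],
    [0,0,0]
  ],
  "xyz": [
    [0,0,0],
    [0,0,0],
    [0,0,0],
    [0,0,0]
  ],
  "fingers": [0,0,0,0]
}}

```text
time: 10.9
tool_pos: [0.528, -0.1207, 0.2656]
tool_rot: [0.702, -0.08, 0.703, 0.081]
contact_force: [-0.4, -0.5, -7.5]
gripper_width: 0.066
```

```bash
python3 w.py 8 side top wrist
```

```text
{'time': np.float64(10.9), 'tool_pos': array([ 0.528, -0.121,  0.266]), 'joint_pos': array([-0.362, -0.164,  1.764, -0.   ,  1.544, -0.589]), 'contact_force': array([-0.436, -0.494, -7.458]), 'gripper_width': np.float64(0.066)}
[[-0.003, -0.225, 0.974], [0.001, 0.974, 0.225], [-1.0, 0.001, -0.003]]
```

View pics/side8.png

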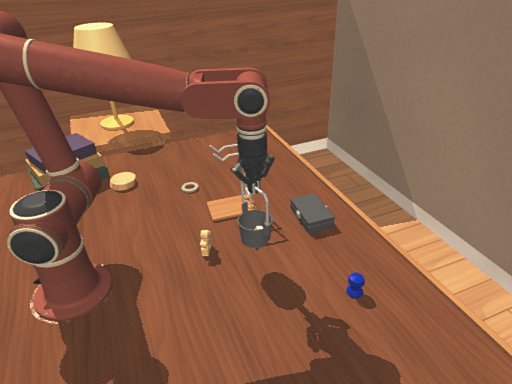

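View pics/wrist8.png

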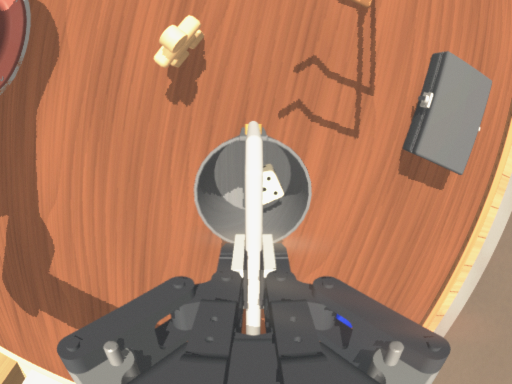

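The pail hangs level with 7.5 N on the wrist and the die inside. I'll carry it to a point in front of the hooks.

{"api": "servo_tool", "payload": {
  "twist": [
    [0,0,-0.01],
    [0,0,-0.02],
    [0,0,-0.02],
    [0,0,-0.02],
    [0,0,-0.02],
    [0,0,-0.02],
    [0,0,-0.02],
    [0,0,-0.02]
  ],
  "xyz": [
    [-0.2,0.7,0],
    [-0.4,1.5,0],
    [-0.5,2,0],
    [-0.6,2.3,0],
    [-0.6,2.3,0],
    [-0.6,2.3,0],
    [-0.6,2.3,0],
    [-0.6,2.3,0]
  ],
  "fingers": [0,0,0,0,0,0,0,0]
}}

```text
time: 12.05
tool_pos: [0.4866, 0.0374, 0.2662]
tool_rot: [0.706, -0.027, 0.707, 0.027]
contact_force: [0.8, 0.2, -7.8]
gripper_width: 0.07
```

{"api": "servo_tool", "payload": {
  "twist": [
    [0,0,-0.02],
    [0,0,-0.02],
    [0,0,-0.02],
    [0,0,-0.02],
    [0,0,-0.02],
    [0,0,-0.02],
    [0,0,-0.02],
    [0,0,-0.02]
  ],
  "xyz": [
    [-0.6,2.3,0],
    [-0.6,2.3,0],
    [-0.6,2.3,0],
    [-0.6,2.3,0],
    [-0.6,2.3,0],
    [-0.6,2.2,0],
    [-0.5,1.8,0],
    [-0.35,1.4,0]
  ],
  "fingers": [0,0,0,0,0,0,0,0]
}}

```text
time: 13.05
tool_pos: [0.4419, 0.2064, 0.2662]
tool_rot: [0.706, 0.03, 0.707, -0.029]
contact_force: [0.2, -0.9, -7.4]
gripper_width: 0.069
```

{"api": "servo_tool", "payload": {
  "twist": [
    [0,0,-0.012],
    [0,0,0],
    [0,0,0],
    [0,0,0],
    [0,0,0]
  ],
  "xyz": [
    [-0.1,0.4,0],
    [0,0,0],
    [0,0,0],
    [0,0,0],
    [0,0,0]
  ],
  "fingers": [0,0,0,0,0]
}}

```text
time: 13.68
tool_pos: [0.4417, 0.2089, 0.266]
tool_rot: [0.706, 0.034, 0.707, -0.033]
contact_force: [-0.7, 0.1, -8.2]
gripper_width: 0.068
```

```bash
python3 w.py 9 side top wrist
python3 - <<'E'
import cv2
t=cv2.imread("pics/top9.png"); s=cv2.imread("pics/side9.png")
cv2.imwrite("pics/tz9.png",cv2.resize(t[140:270,130:290],None,fx=4.4,fy=4.4,interpolation=cv2.INTER_CUBIC))
cv2.imwrite("pics/sz9.png",cv2.resize(s[100:250,150:300],None,fx=4,fy=4,interpolation=cv2.INTER_CUBIC))
E
```

```text
{'time': np.float64(13.675), 'tool_pos': array([0.442, 0.209, 0.266]), 'joint_pos': array([ 2.880e-01, -3.000e-01,  1.877e+00,  1.000e-03,  1.566e+00,
        3.840e-01]), 'contact_force': array([-0.736,  0.065, -8.167]), 'gripper_width': np.float64(0.068)}
[[-0.002, 0.095, 0.995], [0.001, 0.995, -0.095], [-1.0, 0.001, -0.002]]
```

View pics/sz9.png

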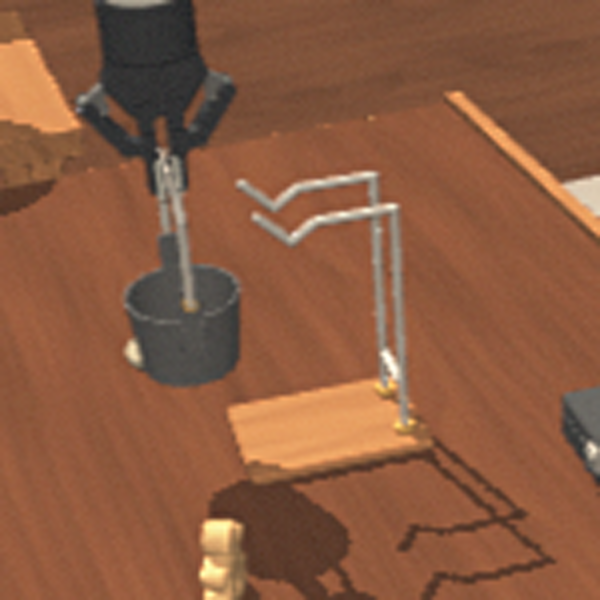

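View pics/tz9.png

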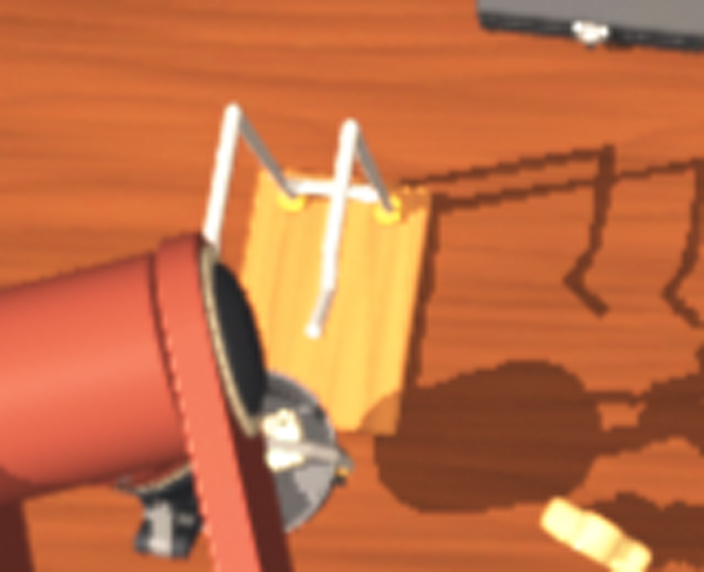

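View pics/wrist9.png

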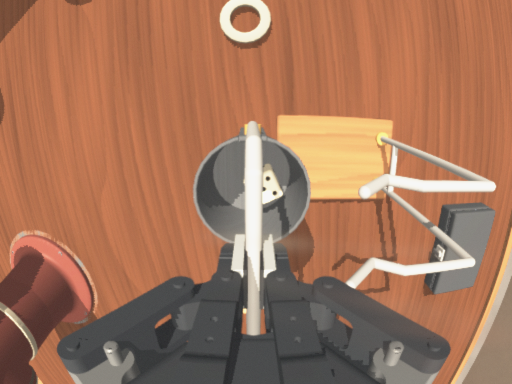

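```bash
python3 - <<'E'
from h import *
d=np.load('pics/wrist9.npz')
Mh=np.array([(.09,.033,.24),(.09,-.033,.24),(0,.033,.225),(0,-.033,.225),(-.026,.033,.252),(-.026,-.033,.252)])
o={'top':[T(79,66),T(196,82),T(56,230),T(174,243),T(38,270),T(158,288)],'side':[S(193,37),S(215,68),S(94,67),S(112,101),S(60,42),S(74,76)]}
iw=[0,1,2,3,4]; ow=[(490,186),(471,262),(389,181),(375,262),(365,192)]
def f(x,cams):
    P=R.from_euler('z',x[3]).apply(Mh)+x[:3]
    r=[]
    for c in cams: r.append((wproj(P[iw],d['p'],d['r'])-ow if c=='wrist' else proj(c,P)-o[c]).ravel())
    return np.concatenate(r)
for cams in (['top','side'],['wrist'],['top','side','wrist']):
    r=least_squares(f,[.53,.2,0,-.1],args=(cams,)); print(cams,r.x.round(4),np.sqrt(np.mean(r.fun**2)).round(2)); 
    if 'wrist' in cams: print(r.fun[-10:].round(1))
# bar check in wrist9: predicted bar ends if bar = TCP + 19..22mm
Q=q(d['r']);
for k in(.016,.019,.022,.025): print(k,wproj([d['p']+Q.apply([-k,y,0]) for y in(.048,0,-.048)],d['p'],d['r']).round(1).tolist())
for z in (.109,.112,.115):print('piv',wproj([d['p']+Q.apply([z,y,0])for y in(.0515,-.0515)]+[d['p']+Q.apply([z-.04+.09-.07+.04,.05*np.sin(a),.05*np.cos(a)]) for a in (np.pi/2,0,np.pi)],d['p'],d['r']).round(1).tolist())
E
python3 -c "
import cv2
t=cv2.imread('pics/wrist9.png');cv2.imwrite('pics/wz9.png',cv2.resize(t[100:350,180:510],None,fx=2.4,fy=2.4,interpolation=cv2.INTER_CUBIC))"
```

```text
['top', 'side'] [ 0.5321  0.1963  0.0023 -0.096 ] 0.33
['wrist'] [ 0.5337  0.1947 -0.0027 -0.0858] 1.07
[ 0.9  0.6  0.1 -0.9 -1.9 -0.8 -1.1 -0.2  1.8  1. ]
['top', 'side', 'wrist'] [ 0.5323  0.1961 -0.     -0.0878] 0.79
[ 2.1  0.3  0.9 -0.1 -2.  -1.4 -1.5  0.4  1.3  0.4]
0.016 [[254.7, 172.4], [254.3, 265.8], [254.0, 332.6]]
0.019 [[254.7, 174.2], [254.3, 269.1], [254.0, 336.2]]
0.022 [[254.8, 176.1], [254.3, 272.5], [254.0, 339.8]]
0.025 [[254.8, 178.0], [254.4, 276.0], [254.0, 343.6]]
piv [[254.2, 130.3], [253.8, 239.8], [254.1, 129.3], [306.0, 182.0], [201.9, 181.7]]
piv [[254.2, 129.9], [253.8, 238.3], [254.1, 128.9], [305.4, 181.1], [202.4, 180.8]]
piv [[254.2, 129.5], [253.8, 236.9], [254.1, 128.6], [304.9, 180.2], [202.9, 180.0]]
```

View pics/wz9.png

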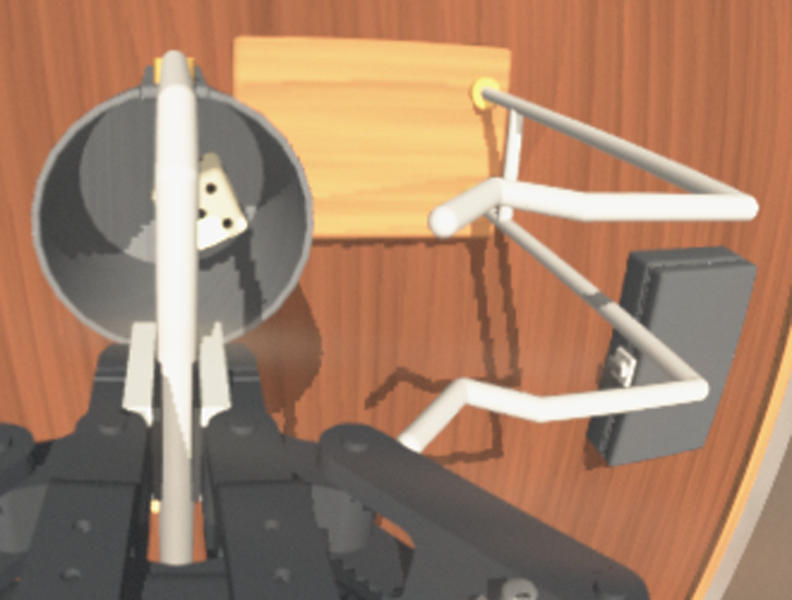

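The bar bend in the wrist view (row 173 against a predicted 174) shows the bar is centred in the tool, and both hooks are located. I'll go in above the seats.

{"api": "servo_tool", "payload": {
  "twist": [
    [0,0,0.002],
    [0,0,0.002],
    [0,0,0],
    [0,0,0],
    [0,0,0],
    [0,0,0],
    [0,0,0],
    [0,0,0]
  ],
  "xyz": [
    [0.2,-0.4,0],
    [0.8,-0.12,0],
    [1.4,-0.14,0],
    [1.7,-0.16,0],
    [1.7,-0.16,0],
    [1.5,-0.14,0],
    [1.1,-0.1,0],
    [0.6,-0.07,0]
  ],
  "fingers": [0,0,0,0,0,0,0,0]
}}

```text
time: 14.82
tool_pos: [0.5323, 0.1962, 0.2658]
tool_rot: [0.705, 0.032, 0.707, -0.032]
contact_force: [0.3, 0.5, -9.1]
gripper_width: 0.071
```

{"api": "servo_tool", "payload": {
  "twist": [
    [0,0,0],
    [0,0,0],
    [0,0,0],
    [0,0,0],
    [0,0,0]
  ],
  "xyz": [
    [0,0,0],
    [0,0,0],
    [0,0,0],
    [0,0,0],
    [0,0,0]
  ],
  "fingers": [0,0,0,0,0]
}}

```text
time: 15.45
tool_pos: [0.5315, 0.1964, 0.2661]
tool_rot: [0.706, 0.032, 0.707, -0.032]
contact_force: [0.1, 0.9, -7.4]
gripper_width: 0.066
```

```bash
python3 w.py 10 side wrist; python3 -c "
import cv2
s=cv2.imread('pics/side10.png')
cv2.imwrite('pics/sz10.png',cv2.resize(s[100:250,150:300],None,fx=4,fy=4,interpolation=cv2.INTER_CUBIC))
t=cv2.imread('pics/wrist10.png');cv2.imwrite('pics/wz10.png',cv2.resize(t[100:350,130:460],None,fx=2.4,fy=2.4,interpolation=cv2.INTER_CUBIC))"
```

```text
{'time': np.float64(15.45), 'tool_pos': array([0.532, 0.196, 0.266]), 'joint_pos': array([ 2.220e-01, -1.040e-01,  1.709e+00,  1.000e-03,  1.538e+00,
        3.120e-01]), 'contact_force': array([ 0.12 ,  0.888, -7.435]), 'gripper_width': np.float64(0.066)}
[[-0.002, 0.09, 0.996], [0.001, 0.996, -0.09], [-1.0, 0.001, -0.002]]
```

View pics/sz10.png

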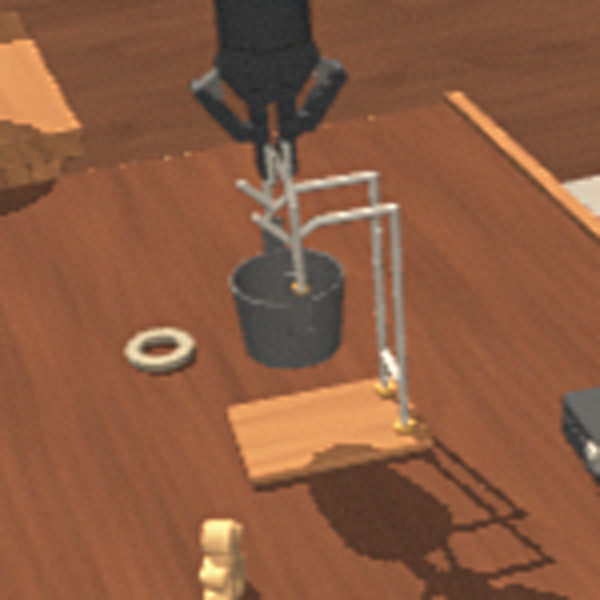

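View pics/wz10.png

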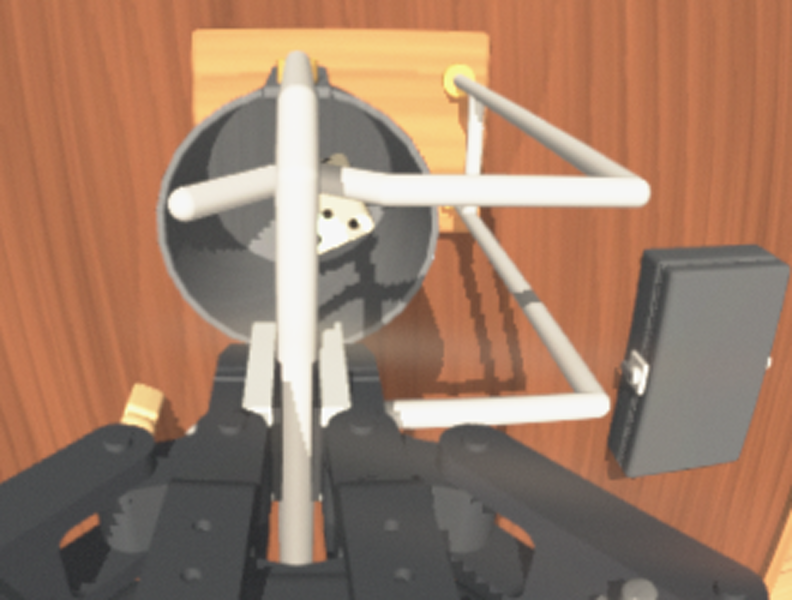

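The bar is over the dips with both rods between the bail legs. I'll lower it.

{"api": "servo_tool", "payload": {
  "twist": [
    [0,0,0],
    [0,0,0],
    [0,0,0],
    [0,0,0],
    [0,0,0],
    [0,0,0],
    [0,0,0],
    [0,0,0]
  ],
  "xyz": [
    [0,0,-0.4],
    [0,0,-0.8],
    [0,0,-0.9],
    [0,0,-0.8],
    [0,0,-0.6],
    [0,0,-0.4],
    [0,0,-0.2],
    [0,0,0]
  ],
  "fingers": [0,0,0,0,0,0,0,0]
}}

```text
time: 16.55
tool_pos: [0.5317, 0.1964, 0.2251]
tool_rot: [0.706, 0.032, 0.707, -0.032]
contact_force: [0.2, 0.3, -8.0]
gripper_width: 0.068
```

{"api": "servo_tool", "payload": {
  "twist": [
    [0,0,0],
    [0,0,0],
    [0,0,0],
    [0,0,0]
  ],
  "xyz": [
    [0,0,-0.2],
    [0,0,-0.2],
    [0,0,0],
    [0,0,0]
  ],
  "fingers": [0,0,0,0]
}}

```text
time: 17.05
tool_pos: [0.5316, 0.1964, 0.221]
tool_rot: [0.706, 0.032, 0.707, -0.032]
contact_force: [-1.2, -0.5, -8.0]
gripper_width: 0.071
```

{"api": "servo_tool", "payload": {
  "twist": [
    [0,0,0],
    [0,0,0],
    [0,0,0],
    [0,0,0]
  ],
  "xyz": [
    [0,0,-0.2],
    [0,0,-0.1],
    [0,0,0],
    [0,0,0]
  ],
  "fingers": [0,0,0,0]
}}

```text
time: 17.55
tool_pos: [0.5316, 0.1963, 0.218]
tool_rot: [0.706, 0.032, 0.707, -0.032]
contact_force: [-0.3, -0.3, -8.1]
gripper_width: 0.073
```

{"api": "servo_tool", "payload": {
  "twist": [
    [0,0,0],
    [0,0,0],
    [0,0,0]
  ],
  "xyz": [
    [0,0,-0.15],
    [0,0,0],
    [0,0,0]
  ],
  "fingers": [0,0,0]
}}

```text
time: 17.92
tool_pos: [0.5321, 0.1964, 0.217]
tool_rot: [0.706, 0.033, 0.707, -0.032]
contact_force: [1.4, -0.1, -5.6]
gripper_width: 0.064
```

{"api": "servo_tool", "payload": {
  "twist": [
    [0,0,0],
    [0,0,0],
    [0,0,0]
  ],
  "xyz": [
    [0,0,-0.1],
    [0,0,0],
    [0,0,0]
  ],
  "fingers": [0,0,0]
}}

```text
time: 18.3
tool_pos: [0.5323, 0.1964, 0.2165]
tool_rot: [0.706, 0.033, 0.706, -0.032]
contact_force: [2.0, -0.2, -1.8]
gripper_width: 0.065
```

```bash
python3 w.py 11 side wrist; python3 -c "
import cv2
s=cv2.imread('pics/side11.png')
cv2.imwrite('pics/sz11.png',cv2.resize(s[100:250,150:300],None,fx=4,fy=4,interpolation=cv2.INTER_CUBIC))
t=cv2.imread('pics/wrist11.png');cv2.imwrite('pics/wz11.png',cv2.resize(t[100:350,130:460],None,fx=2.4,fy=2.4,interpolation=cv2.INTER_CUBIC))"
```

```text
{'time': np.float64(18.3), 'tool_pos': array([0.532, 0.196, 0.217]), 'joint_pos': array([ 2.220e-01, -7.500e-02,  1.764e+00,  1.000e-03,  1.452e+00,
        3.120e-01]), 'contact_force': array([ 2.009, -0.227, -1.814]), 'gripper_width': np.float64(0.065)}
[[0.0, 0.091, 0.996], [0.001, 0.996, -0.091], [-1.0, 0.001, -0.0]]
```

View pics/sz11.png

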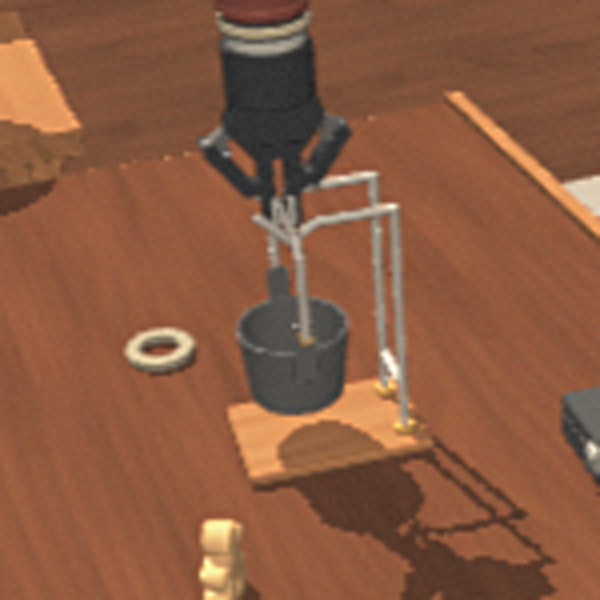

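View pics/wz11.png

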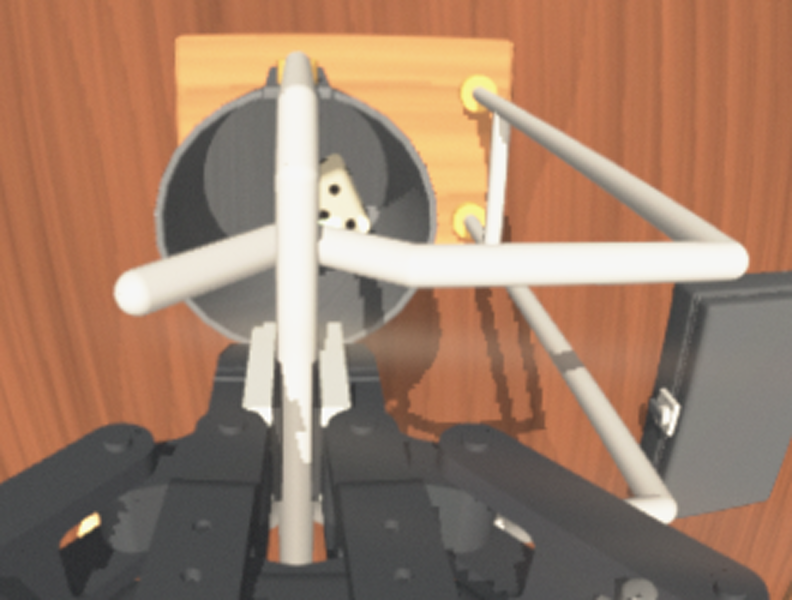

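The bar lies in both dips and the wrist load has dropped from 8 to 1.8 N. I'll open gently.

{"api": "servo_tool", "payload": {
  "twist": [
    [0,0,0],
    [0,0,0],
    [0,0,0],
    [0,0,0],
    [0,0,0],
    [0,0,0],
    [0,0,0],
    [0,0,0]
  ],
  "xyz": [
    [0,0,-0.05],
    [0,0,0],
    [0,0,0],
    [0,0,0],
    [0,0,0],
    [0,0,0],
    [0,0,0],
    [0,0,0]
  ],
  "fingers": [0.06,0.1,0.14,0.2,0.26,0.32,0.36,0.36]
}}

```text
time: 19.4
tool_pos: [0.5316, 0.1963, 0.215]
tool_rot: [0.706, 0.032, 0.707, -0.032]
contact_force: [-0.1, -0.2, 0.0]
gripper_width: 0.362
```

```bash
python3 w.py 12 wrist
```

```text
{'time': np.float64(19.4), 'tool_pos': array([0.532, 0.196, 0.215]), 'joint_pos': array([ 0.222, -0.074,  1.766,  0.002,  1.451,  0.312]), 'contact_force': array([-0.051, -0.212,  0.009]), 'gripper_width': np.float64(0.362)}
[[-0.002, 0.091, 0.996], [0.001, 0.996, -0.091], [-1.0, 0.001, -0.002]]
```

View pics/wrist12.png

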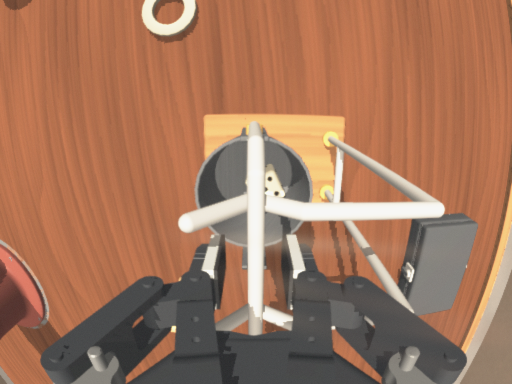

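The fingers are clear of the bar on both sides and the wrist force is zero. I'll retreat straight up.

{"api": "servo_tool", "payload": {
  "twist": [
    [0,0,0],
    [0,0,0],
    [0,0,0],
    [0,0,0],
    [0,0,0],
    [0,0,0],
    [0,0,0],
    [0,0,0]
  ],
  "xyz": [
    [0,0,0.8],
    [0,0,1.2],
    [0,0,1.6],
    [0,0,2],
    [0,0,2.5],
    [0,0,3],
    [0,0,3],
    [0,0,0]
  ],
  "fingers": [0.36,0.36,0.36,0.36,0.36,0.36,0.36,0.36]
}}

```text
time: 20.45
tool_pos: [0.5329, 0.1966, 0.361]
tool_rot: [0.708, 0.033, 0.704, -0.031]
contact_force: [1.0, 0.0, -0.2]
gripper_width: 0.357
```

{"api": "servo_tool", "payload": {
  "twist": [
    [0,0,0],
    [0,0,0],
    [0,0,0],
    [0,0,0],
    [0,0,0],
    [0,0,0],
    [0,0,0],
    [0,0,0]
  ],
  "xyz": [
    [-4,0,0],
    [-4,0,0],
    [-4,0,0],
    [-3,0,0],
    [0,0,0],
    [0,0,0],
    [0,0,0],
    [0,0,0]
  ],
  "fingers": [0.36,0.36,0.36,0.36,0.36,0.36,0.36,0.36]
}}

```text
time: 21.45
tool_pos: [0.3821, 0.1962, 0.3556]
tool_rot: [0.705, 0.032, 0.707, -0.032]
contact_force: [-0.6, 0.1, -0.4]
gripper_width: 0.36
```

{"api": "servo_tool", "payload": {
  "twist": [
    [0,0,0],
    [0,0,0],
    [0,0,0],
    [0,0,0],
    [0,0,0],
    [0,0,0],
    [0,0,0],
    [0,0,0]
  ],
  "xyz": [
    [0,0,0],
    [0,0,0],
    [0,0,0],
    [0,0,0],
    [0,0,0],
    [0,0,0],
    [0,0,0],
    [0,0,0]
  ],
  "fingers": [0.36,0.36,0.36,0.36,0.36,0.36,0.36,0.36]
}}

```text
time: 22.45
tool_pos: [0.3816, 0.1963, 0.356]
tool_rot: [0.706, 0.032, 0.707, -0.032]
contact_force: [-0.1, 0.2, -0.1]
gripper_width: 0.362
```

```bash
python3 w.py 13 side; python3 w.py 14 side top wrist; python3 -c "
import cv2
s=cv2.imread('pics/side14.png');a=cv2.imread('pics/side13.png');print(cv2.absdiff(s,a).max())
cv2.imwrite('pics/sz14.png',cv2.resize(s[100:250,150:300],None,fx=4,fy=4,interpolation=cv2.INTER_CUBIC))
t=cv2.imread('pics/top14.png');cv2.imwrite('pics/tz14.png',cv2.resize(t[140:270,130:290],None,fx=4.4,fy=4.4,interpolation=cv2.INTER_CUBIC))"
```

```text
{'time': np.float64(22.45), 'tool_pos': array([0.382, 0.196, 0.356]), 'joint_pos': array([ 0.3  , -0.472,  1.859,  0.002,  1.757,  0.391]), 'contact_force': array([-0.071,  0.168, -0.077]), 'gripper_width': np.float64(0.362)}
[[-0.002, 0.091, 0.996], [0.001, 0.996, -0.091], [-1.0, 0.001, -0.002]]
{'time': np.float64(22.5), 'tool_pos': array([0.382, 0.196, 0.356]), 'joint_pos': array([ 0.3  , -0.472,  1.859,  0.002,  1.757,  0.391]), 'contact_force': array([ 0.579, -0.361, -0.373]), 'gripper_width': np.float64(0.36)}
[[-0.002, 0.091, 0.996], [0.001, 0.996, -0.091], [-1.0, 0.001, -0.002]]
39
```

View pics/sz14.png

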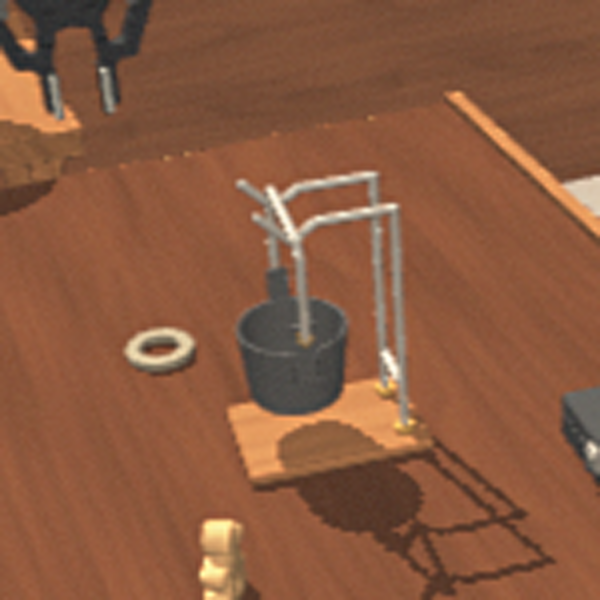

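View pics/wrist14.png

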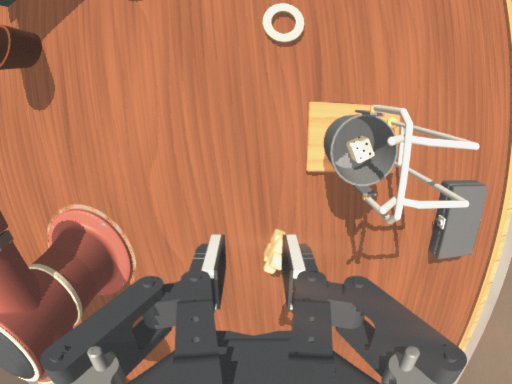

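View pics/tz14.png

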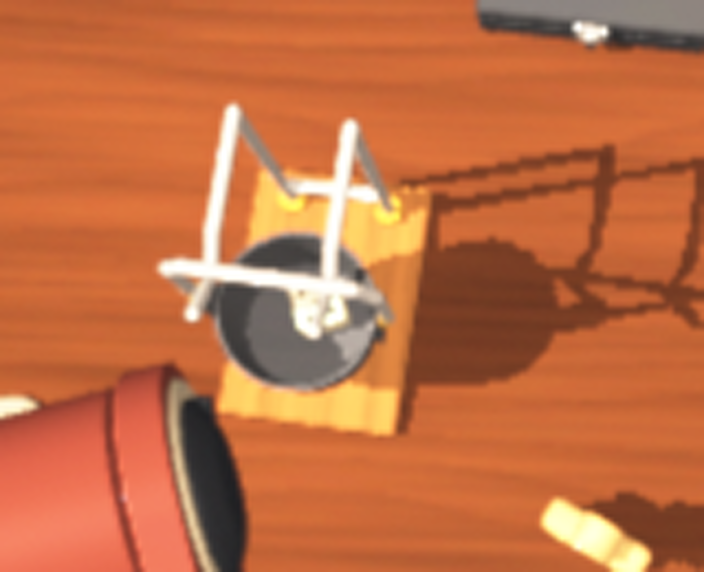

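The pail hangs upright in both hooks with the die inside. I'll let it settle and check that it's still.

{"api": "servo_tool", "payload": {
  "twist": [
    [0,0,0],
    [0,0,0],
    [0,0,0],
    [0,0,0],
    [0,0,0],
    [0,0,0],
    [0,0,0],
    [0,0,0]
  ],
  "xyz": [
    [0,0,0],
    [0,0,0],
    [0,0,0],
    [0,0,0],
    [0,0,0],
    [0,0,0],
    [0,0,0],
    [0,0,0]
  ],
  "fingers": [0.36,0.36,0.36,0.36,0.36,0.36,0.36,0.36]
}}

```text
time: 23.65
tool_pos: [0.3816, 0.1963, 0.356]
tool_rot: [0.706, 0.032, 0.707, -0.032]
contact_force: [-0.4, 0.2, 0.1]
gripper_width: 0.361
```

{"api": "servo_tool", "payload": {
  "twist": [
    [0,0,0],
    [0,0,0],
    [0,0,0],
    [0,0,0],
    [0,0,0],
    [0,0,0],
    [0,0,0],
    [0,0,0]
  ],
  "xyz": [
    [0,0,0],
    [0,0,0],
    [0,0,0],
    [0,0,0],
    [0,0,0],
    [0,0,0],
    [0,0,0],
    [0,0,0]
  ],
  "fingers": [0.36,0.36,0.36,0.36,0.36,0.36,0.36,0.36]
}}

```text
time: 24.65
tool_pos: [0.3816, 0.1963, 0.356]
tool_rot: [0.706, 0.032, 0.707, -0.032]
contact_force: [-0.4, -0.4, 0.7]
gripper_width: 0.359
```

Run:
```python
from h import *
import cv2
a=vision.grab_frame('side').astype(int)
for i in range(6):
    b=vision.grab_frame('side').astype(int); D=abs(b-a)[150:210,190:245].max(2); print('pail region diff',D.max(),(D>12).sum(),'whole',abs(b-a).max())
print(manip.state()['time'])
# bar mid: top/side zoom pixels
t=lambda u,v:(u/4.4+130-.4,v/4.4+140-.4); s=lambda u,v:(u/4+150-.4,v/4+100-.4)
m=tri([('top',t((163+372)/2,(267+290)/2)),('side',s((271+298)/2,(188+238)/2))]); print(m)
y=-.092;d=m-[.532,.196,0];print('hanger frame',R.from_euler('z',-y).apply(d))
for n in('top','side'):print(n,proj(n,np.array([[.532,.196,.235]])))
```

```text
pail region diff 9 0 whole 29
pail region diff 8 0 whole 15
pail region diff 9 0 whole 23
pail region diff 9 0 whole 15
pail region diff 11 0 whole 23
pail region diff 9 0 whole 20
25.0
[0.53352585 0.19506508 0.23718964]
hanger frame [ 0.00160529 -0.00079078  0.23718964]
top [[190.22221841 203.22119348]]
side [[219.9542195  153.46765642]]
```

The bar sits within 2 mm of the seat at z = 0.237 and nothing is moving, so I'm handing the job in.

```bash
python3 -c "
from plant import job
print(job.job_done())"
```

```text
the job is handed in; nothing more can be done
None
```

The pail hangs by its bail in both hook seats, upright and still, with the die inside. I handed the job in at about 25 s of the 72 s allowed; no verdict was reported.

I swept the bail up loosely between half-open, tilted fingers while the pail stood on the shelf. With the bail upright I pinched the bar, lifted, carried the pail to the hanger and lowered the bar into the dips. Then I opened the fingers and backed the arm off.

**Last checks:**
- **Bar position:** the bar's middle measured about 1.6 mm fore, 0.8 mm sideways and 0.237 m high in the hanger's frame, all inside the limits.
- **Motion:** there was no movement in the pail region over six successive frames, about 0.3 s.
- **Robot:** the gripper was about 15 cm from the hanger, with wrist force near zero.
- **Other things:** the ring, meeple and case look unmoved in the pictures. I did not measure them at the end, and the stopper was not looked at again after the lift.

No check failed. The hanger's yaw differed by about 0.01 rad between views (-0.096 against -0.086), well within the 0.2 rad allowed.

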